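# Hook a crampon toothplate into the rivet jig

## Task

Fetch the steel toothplate from the rack: draw it out by its tongue, lay it on the bench and let go, then take it again by its toothed sides. Tilt it tail up, hook the tongue under the jig's lip, push it in against the spring plunger, swing the tail down flat onto the bed and let the spring bring it back under the nose, so that it stays locked in the jig. Leave everything else where it lies.

Things in the scene. Friction and masses are not known exactly. Their poses are not given: they have to be found in the camera images.
- toothplate: Steel crampon toothplate, 0.3 kg, 140 mm long, flat side down, teeth up. Origin: on the underside, 70 mm from either end; x points to the tail, z up. Flat tongue 26 wide, 5 thick, from x = -70 to -40; flat body 48 wide, 5 thick, from x = -40 to 70 mm. It starts in either one of the rack's two bays, facing the robot with only the tongue and 5 to 25 mm of body sticking out.
- tongue_tip (a point): Middle of the end edge of the toothplate's tongue, on the underside; axes as the toothplate. In the locked plate it lies at jig x = -65 mm; to let the tail pass the nose on the way down it must be pushed to jig x = -70 to -73 mm
- tail_end (a point): Middle of the end edge of the toothplate's tail, on the underside; axes as the toothplate. Locked, it touches the jig's tail wall, under the nose
- flanges (a point): Point on the toothplate's underside at its x = 15 mm, midway between its two upright toothed flanges; axes as the toothplate. Flanges: x = -25 to 55 mm, 3 mm thick, outer faces 48 mm apart (y = +-24), tops 16 mm over the underside, teeth up to 23 mm
- jig: Rivet jig bolted to the bench: aluminium base 235 x 110 x 10 mm, on it a flat bed 46 mm wide, top 28 mm over the bench. Origin: under the base's centre; x points from the lip (robot's side) to the tail wall, z up. Two side guides at x = 58 to 74 mm, inner faces y = +-27, 8 mm over the bed. Beside the middle of the bed there is nothing above the base: room for fingers
- jig_mouth (a point): Middle of the pocket's mouth under the lip's front edge, on the bed's top, at jig x = -50 mm; axes as the jig. Lip: dark steel roof 50 wide, jig x = -90 to -50, underside 11 and top 17 mm over the bed. The pocket below opens to +x, 30 mm wide between cheeks; back block to x = -100 mm, 45 mm over the bench
- jig_tail (a point): Foot of the jig's tail wall on the bed's top, at jig x = 75 mm; axes as the jig. The wall is 30 wide; a nose at its top overhangs the bed towards the lip, to jig x = 71.5 mm, its underside 6.5 and its top 12 mm over the bed
- plunger (a joint): Brass spring plunger inside the pocket, its flat face at jig x = -60 mm when free (value 0), 1 to 9 mm over the bed; the value is how far it is pushed in towards -x (m), 0.014 at its stop. Spring 0.9 N per mm with 3.6 N preload (8 N at 5 mm where the plate is locked, 13 N at 10 mm). Its brass tail button sticks out behind the back block.
- rack: Low wooden rack without a floor, fixed: 130 (x) x 190 (y) x 58 mm high, roof of four cross slats (22 mm, 14 mm gaps, 8 thick), 50 mm free below, two bays 83 mm wide open towards -x (the robot), bay centres at y = +-45.5 mm. Origin: centre of its footprint on the bench; x points away from its open front, which is at x = -65 mm
- heel_plate: Flat aluminium heel plate 120 x 40 x 6 mm without tongue or teeth, in the rack's other bay; leave alone
- buckle_a: Plastic binding buckle 50 x 40 mm on the bench; leave alone
- buckle_b: The same buckle lying on the rack's roof; leave alone
- punch: Brass rivet punch 114 mm long; leave alone
- frame_section: Bent aluminium tube of a snowshoe frame, about 230 mm; leave alone
- rivet_cup: Steel cup, 70 mm wide, 50 high; leave alone
- hammer: Hammer, 260 mm; leave alone
Things that resemble listed ones, but are neither listed nor needed, are in the scene too. Leave any green or turquoise look-alike of the toothplate alone.

How it is judged:
By the outcome, as a careful person would: the job done as asked, in the order asked, and still so for the second after the job is handed in, with the robot touching nothing.
It also fails if it takes over 54 s, if anything falls off the work surface, if the arm or the gripper's body presses on something with over 40 N, if the wrist force passes 120 N, or if a joint passes its speed limit or range.

## Robot

A 7-joint arm with a two-finger parallel gripper is mounted at the origin on the work surface. World frame = base frame: x ahead of the robot, y to its left, z up, the work surface at z = 0. Lengths are in m, angles in rad, forces in N, time in s.
With the tool pointing down it reaches from about 0.425 to 0.875 m from the base axis. Payload 4.7 kg.
Tool frame: the origin (TCP) lies midway between the tips of the shut fingers; the grasp point (between the pads) lies 19 mm behind it (ctrl.grip_point_offset is the distance from the TCP to the grasp point, in m); z points along the fingers, y is the line along which they close (so a half turn about z gives the same grasp; the last joint's range is limited). The gripper opens to 87 mm and grips with 3 to 60 N. Pads are 19 mm wide; open, the fingers measure 117 mm over their backs; the gripper's body (75 mm by 190 mm) begins 51 mm behind the grasp point.
Start: joints at [1.326, 0.321, -0.07, 1.45, 0.023, 1.371, -0.057], TCP at [0.166, -0.628, 0.195] pointing down, gripper open.
Joint ranges: [-2.86, 2.86], [-0.3, 2.09], [-1.38, 1.24], [0.06, 2.45], [-1.56, 4.7], [0.09, 2.05], [-2.69, 2.69]. Speed limits (rad/s): [2.57, 2.57, 3.14, 3.14, 3.14, 3.14, 3.14].

## Interface

Orientations are given as a rotation vector (axis times angle).
In Python, from bench import ctrl gives the robot as it stands.
- The arm moves only by the tool move_arm, never from a script. Its argument "increments" is text: rows parted by semicolons, each of 7 numbers parted by spaces: the shift along the world's x, y, z in mm, then the turn, a rotation vector about the world's x, y, z in degrees, then the closure in counts, from 0 (fully open) to 255 (shut). A call has exactly 8 rows; each row shifts and turns the commanded pose from where the row before left it; what a row does not reach is not made up. A row lasts 1/12 s, in which the tool goes at most 41.7 mm and 7.16 degrees, less where a joint would pass 70% of its speed; a pose out of reach is approached as far as the arm can. A call with a gripper value outside its range is refused whole. The fingers move at their own pace and stop on an object; "grip_force" is the grip in N (left out, the last holds). Time passes only in rows, so rows that do not move let the fingers close, or fill a call up. It gives the time, the measured TCP pose, the force, the opening and the grip force at its end, in the units of the state.
- ctrl.get_state(): the state, without advancing time (a new reading comes with each control period).
- ctrl.get_image(name): name is "scene" or "top" or "wrist"; returns a dict with "frame" (480x640x3 uint8, red, green, blue), "depth" (480x640 float32, m along the optical axis (not along the pixel's ray), 0 where there is no reading), "fx", "fy", "cx", "cy" (pixels), "position" and "orientation" of the camera in the world. Camera axes: x right, y down, z forward; pixel columns grow to the right and rows downward; lengths in m; the calibration is good to about 2 mm. A picture is of the moment at which its call begins.
- ctrl.close_job(): hands the job in; it is judged then, once.
Trained networks look in a picture, given as the dict that the camera call returned (one of the last four; its "shot" number tells which), for a name from the list of things; names that differ only in an ending like _2 or _b are one class to them, and where a whole thing is asked for, a point or a joint stands for the part that bears it (a point fixed in the world has none). Each returns a list of dicts, best first, with "score" (0 to 1); they miss things now and then, are a little off and sometimes report something else, mostly with a low value. They report only what shows in the picture. A call takes as long as a camera call. They do not tell look-alikes from the thing itself.
- ctrl.find_in(target, picture): "centre" ([x, y, z] in m, in world coordinates, good to about 4 mm: the middle of the surface that is visible of it).
- ctrl.silhouettes(target, picture): "region" (480x640 bool, what is visible of it).
The state is a dict: "time": time; "joint_positions": joint angles; "qd": joint speeds; "joint_torque": joint torques, N m; "position": TCP position; "tool_rot": TCP orientation; "ft_force": force on the tool from outside, world axes, zero at the start; "torque": the same for the moment, N m; "grip_width": opening from 0.0 (shut) to 1.0 (fully open); "grip_force": force on a finger pad.
Only numpy, scipy, OpenCV 4.12 (cv2) and the standard library are available. Lean on these libraries where they do the work, as an engineer would, in place of code of your own. Each camera call takes 0.05 s, during which the arm holds its last target. There are 200 camera calls.

## Working session

There is one attempt and no reset: what is moved stays moved. The work goes in short steps, Python scripts to look and compute and a tool call to move; the robot and the scene stay as the last step left them, time stands still between calls to the robot, and variables do not carry over. Pictures are saved under pics/ and viewed, at most 10 in all, crops included, and the job is handed in when it is done.

Besides the shell and the picture viewer there is one more tool, called after ">>>" by a JSON object that holds its "op" and its "data". move_arm: Moves the arm, as the interface text tells. Its arguments: {"type":"object","properties":{"increments":{"type":"string"},"grip_force":{"type":"number"}},"required":["increments"]}

```bash
ls; mkdir -p pics; cat > h.py <<'E'
import numpy as np, cv2
from bench import ctrl
from scipy.spatial.transform import Rotation as R
def rot(o):
    o=np.array(o,float)
    if o.shape==(3,3): return o
    return R.from_rotvec(o).as_matrix() if o.size==3 else R.from_quat(o).as_matrix()
def cloud(p):
    d=p["depth"]; v,u=np.mgrid[0:480,0:640]
    c=np.stack([(u-p["cx"])/p["fx"]*d,(v-p["cy"])/p["fy"]*d,d],-1)
    w=c@rot(p["orientation"]).T+np.array(p["position"]); w[d==0]=np.nan
    return w
def proj(p,w):
    c=(np.asarray(w)-np.array(p["position"]))@rot(p["orientation"])
    return np.array([c[...,0]/c[...,2]*p["fx"]+p["cx"],c[...,1]/c[...,2]*p["fy"]+p["cy"]]).T
def save(p,n,crop=None,s=1):
    f=p["frame"][:,:,::-1]
    if crop: a,b,c,d=crop; f=f[b:d,a:c]
    cv2.imwrite("pics/"+n,cv2.resize(f,None,fx=s,fy=s,interpolation=cv2.INTER_CUBIC))
E
python3 - <<'E'
from h import *
s=ctrl.get_state(); print(s)
for n in("top","scene"):
    p=ctrl.get_image(n); save(p,n+"0.png"); print(n,p["position"],p["orientation"],p["fx"])
    for t in("toothplate","tongue_tip","flanges","jig","jig_mouth","jig_tail","rack","heel_plate","plunger"):
        print(t,[(np.round(r["centre"],3).tolist(),round(r["score"],2)) for r in ctrl.find_in(t,p)[:4]])
E
```

```text
pics
{'time': 0.0, 'joint_positions': array([ 1.32610702,  0.32186956, -0.07009695,  1.45165275,  0.02260269,
        1.37081675, -0.05691243]), 'qd': array([ 0.00065012,  0.00180321, -0.00056702,  0.00180269,  0.00099776,
        0.00049176,  0.00109545]), 'joint_torque': array([ 6.79723507e-04, -4.91276479e+01, -4.03655414e-01, -3.12531602e+01,
       -6.39025401e-02,  4.37509152e-02,  1.93398964e-04]), 'position': array([ 0.16614155, -0.62777994,  0.19364261]), 'tool_rot': array([-3.11341172e+00, -4.05169486e-01,  5.46771372e-04]), 'ft_force': array([-0.30458725, -0.52398755, -0.21105136]), 'torque': array([-0.04925185, -0.00475667,  0.04611887]), 'grip_force': 0.0, 'grip_width': 0.9980047459396785}
top [ 0.33166136 -0.02014565  1.0996084 ] [-2.13521735  2.12291116 -0.19616517] 470.7302049736402
toothplate [([0.319, 0.144, 0.004], 0.95), ([0.615, 0.155, 0.005], 0.94), ([0.748, -0.049, 0.017], 0.19)]
tongue_tip [([0.618, 0.162, 0.005], 0.79), ([0.71, 0.346, 0.004], 0.6), ([0.454, -0.481, 0.017], 0.59), ([0.324, 0.141, 0.005], 0.57)]
flanges [([0.711, 0.346, 0.006], 0.89), ([0.322, 
[... 302 characters left out ...]
8154] [-1.75785843 -1.71384458  0.76828224] 484.13217486046267
toothplate [([0.325, 0.137, 0.011], 0.75), ([0.714, 0.343, 0.003], 0.68), ([0.642, 0.17, 0.007], 0.55)]
tongue_tip [([0.325, 0.139, 0.004], 0.89), ([0.717, 0.345, 0.009], 0.7), ([0.641, 0.17, 0.004], 0.5)]
flanges [([0.712, 0.346, 0.004], 0.85), ([0.325, 0.138, 0.006], 0.8), ([0.637, 0.171, 0.006], 0.56)]
jig [([0.579, -0.19, 0.011], 0.61), ([0.642, 0.172, 0.007], 0.55)]
jig_mouth [([0.586, -0.188, 0.008], 0.64), ([0.724, -0.049, 0.028], 0.5)]
jig_tail [([0.584, -0.189, 0.006], 0.73)]
rack [([0.714, 0.136, 0.058], 0.97), ([0.696, 0.109, 0.068], 0.38)]
heel_plate [([0.653, 0.074, 0.005], 0.6)]
plunger [([0.64, 0.172, 0.013], 0.5)]
```

View pics/top0.png

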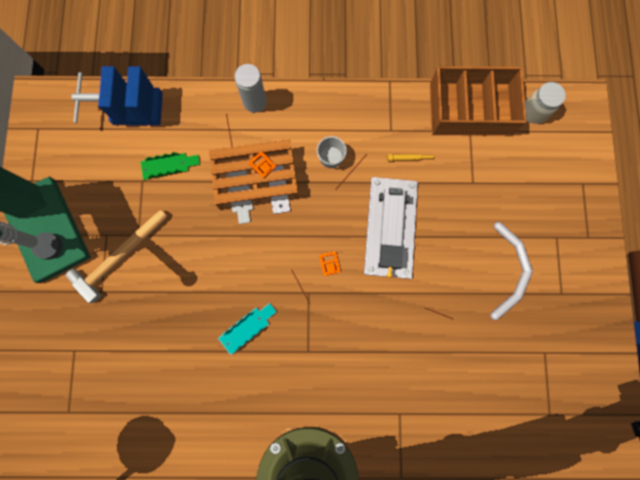

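View pics/scene0.png

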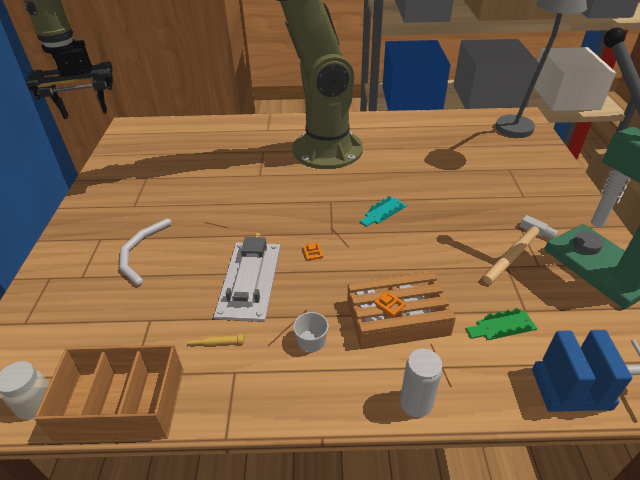

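The top view shows a grey tongued plate at (243,213) in the rack's left bay. The heel plate, with a hole, is at (281,206). The turquoise (247,330) and green (170,165) pieces are look-alikes. The grey one fits: steel, tongue towards the robot, in a bay. The jig is at (392,228), with its lip at (392,256) and its tail wall at (395,195).

```bash
python3 - <<'E'
from h import *
p=ctrl.get_image("top"); w=cloud(p)
save(p,"crop1.png",(195,120,435,290),3)
def onplane(px,z):
    d=np.array([(px[0]-p["cx"])/p["fx"],(px[1]-p["cy"])/p["fy"],1])@rot(p["orientation"]).T
    o=np.array(p["position"]); return o+d*(z-o[2])/d[2]
for n,x0,y0,x1,y1,zl,zh in(("base",.4,-.32,.75,-.1,.006,.014),("lip+",.4,-.32,.75,-.1,.042,.06),("bed",.4,-.32,.75,-.1,.024,.032),("rack",.55,0.0,.85,.27,.05,.062),("plate",.52,.1,.62,.25,.003,.012)):
    m=(w[...,0]>x0)&(w[...,0]<x1)&(w[...,1]>y0)&(w[...,1]<y1)&(w[...,2]>zl)&(w[...,2]<zh)
    m=cv2.morphologyEx(m.astype(np.uint8),cv2.MORPH_OPEN,np.ones((2,2)))>0
    q=w[m][:,:2].astype(np.float32)*1000
    print(n,m.sum(),cv2.minAreaRect(q) if m.sum()>5 else '',np.median(w[m][:,2]) if m.any() else '')
np.save("w.npy",w)
E
```

```text
base 2275 ((594.5263061523438, -210.04971313476562), (117.19000244140625, 323.54876708984375), 76.20923614501953) nan
lip+ 495 ((550.4807739257812, -198.4695281982422), (56.769344329833984, 181.1696014404297), 85.01393127441406) nan
bed 902 ((580.0443725585938, -193.1868896484375), (46.3342170715332, 145.33740234375), 78.85478210449219) nan
rack 2894 ((729.926025390625, 137.29087829589844), (236.9751434326172, 188.9314422607422), 9.70923137664795) nan
plate 307 ((595.7439575195312, 169.92344665527344), (44.3903694152832, 138.1243896484375), 18.515474319458008) nan
```

View pics/crop1.png

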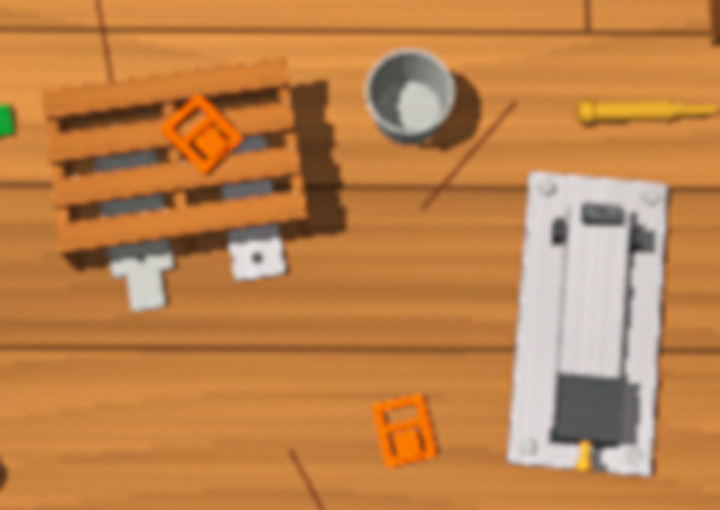

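```bash
python3 - <<'E'
from h import *
p=ctrl.get_image("top")
def onplane(px,z):
    d=np.array([(px[0]-p["cx"])/p["fx"],(px[1]-p["cy"])/p["fy"],1])@rot(p["orientation"]).T
    o=np.array(p["position"]); return (o+d*(z-o[2])/d[2]).round(4)
c=lambda x,y:(195+x/3-.33,120+y/3-.33)
print("tip",onplane(c(149,309),.005),"neck",onplane(c(142,268),.005),"shoulders",onplane(c(112,276),.005),onplane(c(173,268),.005))
print("jig",[onplane(c(*q),.01)[:2] for q in((530,172),(668,184),(651,474),(508,462))])
print("rack front",[onplane(c(*q),.058)[:2] for q in((62,250),(306,217))],"buckle_a",onplane(c(406,430),.005))
print(rot(ctrl.get_state()["tool_rot"]).round(3), ctrl.get_state()["time"])
E
```

```text
tip [0.5692 0.1539 0.005 ] neck [0.6026 0.1606 0.005 ] shoulders [0.5959 0.1842 0.005 ] [0.6027 0.1359 0.005 ]
jig [array([ 0.6827, -0.1491]), array([ 0.6734, -0.2599]), array([ 0.4401, -0.2392]), array([ 0.4487, -0.1287])]
rack front [array([0.6031, 0.2131]), array([0.6303, 0.0282])] buckle_a [ 0.4739 -0.0498  0.005 ]
[[ 0.967  0.256 -0.   ]
 [ 0.256 -0.967 -0.   ]
 [-0.     0.    -1.   ]] 1.1
```

>>> {"op": "move_arm", "data": {"increments": "28 28 0 0 0 0 0;28 28 0 0 0 0 0;28 28 0 0 0 0 0;28 28 0 0 0 0 0;28 28 0 0 0 0 0;28 28 0 0 0 0 0;28 28 0 0 0 0 0;28 28 0 0 0 0 0", "grip_force": 40}}

```text
time: 1.77
position: [0.3914, -0.4029, 0.1951]
tool_rot: [3.115, 0.405, 0.0]
ft_force: [0.4, 0.0, 0.5]
grip_width: 0.999
grip_force: 0.0
```

>>> {"op": "move_arm", "data": {"increments": "28 28 0 0 0 0 0;28 28 0 0 0 0 0;28 28 0 0 0 0 0;28 28 0 0 0 0 0;5 37 0 0 0 -1 0;5 37 0 0 0 -1 0;5 37 0 0 0 -1 0;5 37 0 0 0 -1 0"}}

```text
time: 2.43
position: [0.5224, -0.1425, 0.1949]
tool_rot: [3.127, 0.295, 0.0]
ft_force: [0.3, -0.6, 0.0]
grip_width: 0.999
grip_force: 0.0
```

>>> {"op": "move_arm", "data": {"increments": "5 37 0 0 0 -1 0;5 37 0 0 0 -1 0;5 37 0 0 0 0 0;5 37 0 0 0 0 0;5 37 0 0 0 0 0;5 37 0 0 0 0 0;0 0 0 0 0 0 0;0 0 0 0 0 0 0"}}

```text
time: 3.1
position: [0.5521, 0.081, 0.195]
tool_rot: [-3.131, -0.251, -0.001]
ft_force: [0.3, -1.4, 0.7]
grip_width: 1.001
grip_force: 0.0
```

```bash
python3 - <<'E'
from h import *
s=ctrl.get_state(); print(s["time"],s["position"],rot(s["tool_rot"]).round(3).tolist())
p=ctrl.get_image("wrist"); save(p,"w1.png"); w=cloud(p); print(p["position"],p["fx"])
for t in("toothplate","tongue_tip","heel_plate"):
    print(t,[(np.round(r["centre"],4).tolist(),round(r["score"],2)) for r in ctrl.find_in(t,p)[:3]])
E
```

```text
3.1 [0.55208363 0.08095793 0.19503688] [[0.987, 0.159, 0.0], [0.159, -0.987, 0.001], [0.0, -0.001, -1.0]]
[0.63255523 0.09450029 0.38516603] 376.3379915639369
toothplate [([0.3146, 0.1509, 0.0042], 0.9), ([0.6397, 0.1603, 0.0074], 0.65), ([0.6879, 0.34, 0.0039], 0.6)]
tongue_tip [([0.6436, 0.1634, 0.0043], 0.95), ([0.6872, 0.3439, 0.0059], 0.66), ([0.3166, 0.1488, 0.0064], 0.56)]
heel_plate [([0.6216, 0.0709, 0.0055], 0.86), ([0.6381, 0.1662, 0.0057], 0.42), ([0.6977, 0.1022, 0.066], 0.42)]
```

View pics/w1.png

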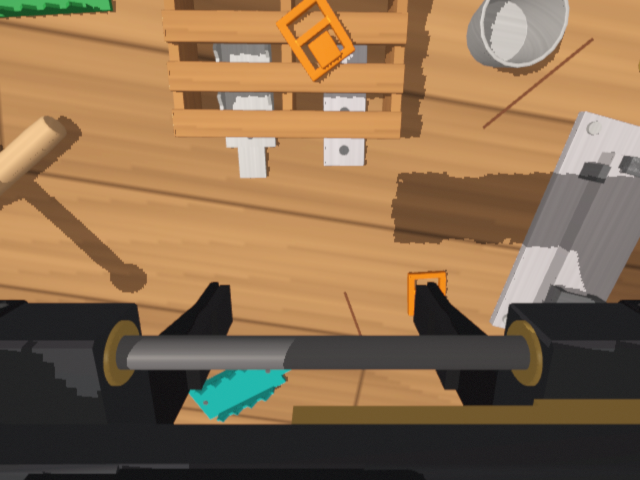

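The wrist view confirms the steel plate: its tongue spans (241..266,178) with shoulders at (227..275,147) and flanges visible between the slats. The heel plate is at (344,150).

```bash
cat >> h.py <<'E'
def onp(p,px,z):
    d=np.array([(px[0]-p["cx"])/p["fx"],(px[1]-p["cy"])/p["fy"],1])@rot(p["orientation"]).T
    o=np.array(p["position"]); return (o+d*(z-o[2])/d[2]).round(4)
E
python3 - <<'E'
from h import *
p=ctrl.get_image("wrist"); f=p["frame"].astype(int)
m=(f.max(2)-f.min(2)<25)&(f.min(2)>120)
for v in range(138,184,3):
    u=np.where(m[v,215:290])[0]+215
    if len(u): a=onp(p,(u[0]-.5,v),.005);b=onp(p,(u[-1]+.5,v),.005); print(v,u[0],u[-1],a[:2],b[:2],((a+b)/2)[:2].round(4))
E
```

```text
138 220 268 [0.6049 0.1855] [0.612  0.1383] [0.6084 0.1619]
141 220 268 [0.602  0.1853] [0.6092 0.138 ] [0.6056 0.1617]
144 220 268 [0.5992 0.1851] [0.6064 0.1377] [0.6028 0.1614]
147 224 258 [0.5969 0.1811] [0.6021 0.1471] [0.5995 0.1641]
150 232 258 [0.5952 0.1731] [0.5992 0.1468] [0.5972 0.16  ]
153 232 258 [0.5924 0.1729] [0.5963 0.1466] [0.5944 0.1598]
156 233 258 [0.5896 0.1717] [0.5934 0.1463] [0.5915 0.159 ]
159 233 258 [0.5867 0.1714] [0.5905 0.146 ] [0.5886 0.1587]
162 233 258 [0.5838 0.1712] [0.5876 0.1457] [0.5857 0.1584]
165 233 259 [0.5808 0.171 ] [0.5849 0.1444] [0.5828 0.1577]
168 234 259 [0.578  0.1697] [0.5819 0.1441] [0.58   0.1569]
171 234 259 [0.5751 0.1695] [0.579  0.1438] [0.577  0.1567]
174 234 259 [0.5721 0.1693] [0.576  0.1435] [0.574  0.1564]
177 242 244 [0.5703 0.1611] [0.5708 0.1581] [0.5706 0.1596]
```

>>> {"op": "move_arm", "data": {"increments": "8 19 0 0 0 0 100;8 19 -5 0 0 0 100;8 19 -20 0 0 0 100;7 19 -30 0 0 0 100;0 0 -30 0 0 0 100;0 0 -30 0 0 0 100;0 0 0 0 0 0 100;0 0 0 0 0 0 100"}}

```text
time: 4.02
position: [0.5824, 0.1519, 0.0786]
tool_rot: [3.132, 0.239, -0.006]
ft_force: [-0.3, 0.1, 0.3]
grip_width: 0.617
grip_force: 0.0
```

>>> {"op": "move_arm", "data": {"increments": "0 6 -20 0 0 0 100;0 0 -20 0 0 0 100;0 0 -20 0 0 0 100;0 0 -10 0 0 0 100;0 0 -5 0 0 0 100;0 0 0 0 0 0 100;0 0 0 0 0 0 150;0 0 0 0 0 0 200"}}

```text
time: 4.68
position: [0.5847, 0.1598, 0.0065]
tool_rot: [-3.132, -0.241, -0.004]
ft_force: [0.1, 0.3, -0.4]
grip_width: 0.526
grip_force: 0.0
```

>>> {"op": "move_arm", "data": {"increments": "0 0 0 0 0 0 220;0 0 0 0 0 0 255;0 0 0 0 0 0 255;0 0 0 0 0 0 255;0 0 0 0 0 0 255;0 0 0 0 0 0 255;0 0 0 0 0 0 255;0 0 0 0 0 0 255"}}

```text
time: 5.35
position: [0.5833, 0.1596, 0.0047]
tool_rot: [3.132, 0.242, -0.0]
ft_force: [-0.3, 0.1, 0.7]
grip_width: 0.013
grip_force: 0.0
```

>>> {"op": "move_arm", "data": {"increments": "0 0 0 0 0 0 100;0 0 0 0 0 0 100;0 0 0 0 0 0 100;0 0 0 0 0 0 100;0 0 0 0 0 0 100;0 0 0 0 0 0 100;0 0 0 0 0 0 100;0 0 0 0 0 0 100"}}

```text
time: 6.02
position: [0.5833, 0.1596, 0.0048]
tool_rot: [3.132, 0.242, -0.0]
ft_force: [-0.2, -0.4, 0.4]
grip_width: 0.532
grip_force: 0.0
```

```bash
python3 - <<'E'
from h import *
s=ctrl.get_state(); print(s["time"],s["position"],s["grip_width"])
p=ctrl.get_image("wrist"); save(p,"w2.png"); print(p["position"],proj(p,np.array([[.571,.156,.005],[.6007,.1605,.005],s["position"]])))
E
```

```text
6.0167 [0.58333081 0.15960834 0.00479991] 0.5315498252410672
[0.66395089 0.17289419 0.19489724] [[326.95625988 301.37642228]
 [327.30228939 250.21260615]
 [323.9481831  280.07695937]]
```

View pics/w2.png

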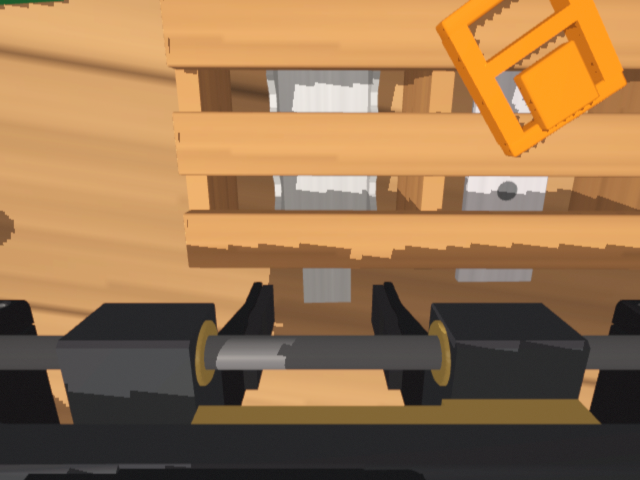

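The tongue shows at columns 303–351 with its end at row 302, centred between the fingers and where predicted. The fingers simply closed over its top, so I will go lower.

>>> {"op": "move_arm", "data": {"increments": "0 -1 -2 0 0 0 100;0 0 -2 0 0 0 100;0 0 0 0 0 0 100;0 0 0 0 0 0 100;0 0 0 0 0 0 255;0 0 0 0 0 0 255;0 0 0 0 0 0 255;0 0 0 0 0 0 255"}}

```text
time: 6.73
position: [0.5834, 0.1587, 0.0008]
tool_rot: [3.132, 0.242, 0.0]
ft_force: [-0.4, -0.6, 0.5]
grip_width: 0.39
grip_force: 0.0
```

>>> {"op": "move_arm", "data": {"increments": "0 0 0 0 0 0 255;0 0 0 0 0 0 255;0 0 0 0 0 0 255;0 0 0 0 0 0 255;0 0 0 0 0 0 255;0 0 0 0 0 0 255;0 0 0 0 0 0 255;0 0 0 0 0 0 255"}}

```text
time: 7.4
position: [0.5833, 0.1586, 0.0008]
tool_rot: [3.132, 0.242, -0.0]
ft_force: [-0.5, -0.2, -0.2]
grip_width: 0.004
grip_force: 0.0
```

```bash
python3 - <<'E'
from h import *
s=ctrl.get_state(); print(s["time"],s["position"],s["grip_width"])
p=ctrl.get_image("wrist"); save(p,"w3.png",(160,160,480,400),2); w=cloud(p)
for v in range(230,340,8): print(v,[w[v,u].round(3).tolist() for u in(290,327,360)])
E
```

```text
7.4 [0.58334101 0.15862529 0.00079881] 0.003817665851411333
230 [[0.626, 0.178, 0.059], [0.627, 0.165, 0.058], [0.629, 0.153, 0.058]]
238 [[0.622, 0.178, 0.058], [0.624, 0.164, 0.058], [0.626, 0.152, 0.058]]
246 [[0.619, 0.177, 0.058], [0.621, 0.164, 0.058], [0.623, 0.152, 0.058]]
254 [[0.616, 0.177, 0.058], [0.618, 0.163, 0.057], [0.62, 0.151, 0.058]]
262 [[0.613, 0.176, 0.057], [0.615, 0.163, 0.059], [0.617, 0.15, 0.058]]
270 [[0.61, 0.176, 0.059], [0.612, 0.162, 0.058], [0.614, 0.15, 0.058]]
278 [[0.582, 0.177, 0.001], [0.586, 0.157, 0.005], [0.587, 0.139, -0.0]]
286 [[0.577, 0.177, 0.0], [0.593, 0.159, 0.03], [0.582, 0.138, -0.0]]
294 [[0.572, 0.176, 0.001], [0.593, 0.159, 0.039], [0.578, 0.138, 0.001]]
302 [[0.567, 0.175, 0.0], [0.593, 0.159, 0.046], [0.573, 0.137, -0.0]]
310 [[0.619, 0.173, 0.107], [0.593, 0.159, 0.054], [0.622, 0.156, 0.108]]
318 [[0.619, 0.173, 0.111], [0.593, 0.159, 0.06], [0.622, 0.157, 0.112]]
326 [[0.62, 0.172, 0.116], [0.593, 0.159, 0.066], [0.622, 0.157, 0.115]]
334 [[0.62, 0.172, 0.119], [0.593, 0.159, 0.072], [0.622, 0.157, 0.119]]
```

View pics/w3.png

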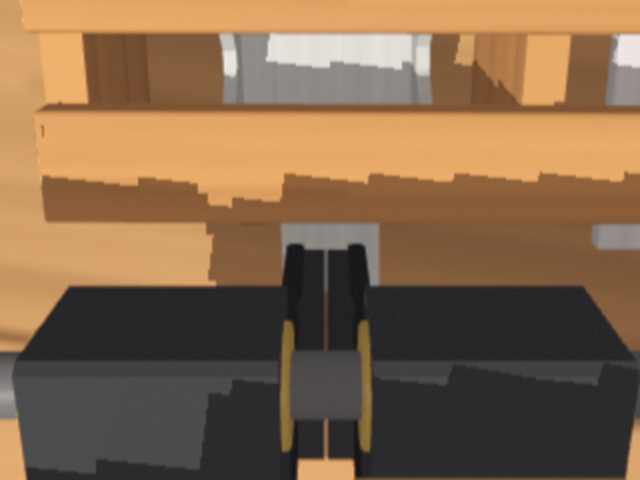

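```bash
python3 - <<'E'
from h import *
p=ctrl.get_image("wrist"); w=cloud(p)
for v in range(274,292): print(v,[w[v,u].round(3).tolist() for u in(309,317,322,332,338,344)])
print(proj(p,np.array([[.574,.157,.0],[.593,.16,.0],[.593,.16,.019],[.593,.16,.03]])))
q=ctrl.get_image("scene"); print(proj(q,np.array([[.583,.158,.0],[.583,.158,.06]])))
E
```

```text
274 [[0.588, 0.167, 0.006], [0.588, 0.163, 0.005], [0.589, 0.16, 0.005], [0.589, 0.155, 0.005], [0.59, 0.152, 0.006], [0.59, 0.149, 0.005]]
275 [[0.587, 0.167, 0.006], [0.588, 0.163, 0.005], [0.588, 0.16, 0.005], [0.589, 0.155, 0.006], [0.589, 0.152, 0.006], [0.59, 0.149, 0.006]]
276 [[0.586, 0.167, 0.006], [0.587, 0.163, 0.005], [0.588, 0.16, 0.007], [0.588, 0.155, 0.006], [0.589, 0.152, 0.006], [0.589, 0.149, 0.005]]
277 [[0.586, 0.167, 0.006], [0.586, 0.163, 0.005], [0.587, 0.16, 0.006], [0.588, 0.155, 0.005], [0.588, 0.152, 0.006], [0.589, 0.149, 0.005]]
278 [[0.585, 0.167, 0.005], [0.586, 0.163, 0.005], [0.586, 0.16, 0.006], [0.587, 0.155, 0.006], [0.587, 0.152, 0.005], [0.588, 0.149, 0.005]]
279 [[0.585, 0.167, 0.006], [0.585, 0.163, 0.005], [0.586, 0.16, 0.006], [0.587, 0.155, 0.006], [0.587, 0.152, 0.006], [0.587, 0.148, 0.004]]
280 [[0.584, 0.167, 0.006], [0.585, 0.163, 0.006], [0.585, 0.16, 0.005], [0.586, 0.155, 0.005], [0.586, 0.152, 0.005], [0.587, 0.148, 0.006]]
281 [[0.584, 0.167, 0.005], [0.584, 0.163, 0.006], [0.585, 0.16, 0.005], [0.586, 0.155, 0.006], [0.586, 0.151
[... 930 characters left out ...]
33], [0.593, 0.161, 0.032], [0.593, 0.157, 0.032], [0.596, 0.154, 0.036], [0.582, 0.148, 0.005]]
289 [[0.593, 0.167, 0.036], [0.593, 0.163, 0.035], [0.593, 0.161, 0.034], [0.593, 0.157, 0.033], [0.595, 0.154, 0.036], [0.582, 0.147, 0.005]]
290 [[0.593, 0.167, 0.037], [0.593, 0.163, 0.035], [0.593, 0.161, 0.035], [0.593, 0.157, 0.035], [0.595, 0.154, 0.038], [0.581, 0.147, 0.005]]
291 [[0.593, 0.167, 0.039], [0.592, 0.163, 0.036], [0.593, 0.161, 0.036], [0.593, 0.157, 0.035], [0.596, 0.154, 0.04], [0.581, 0.147, 0.006]]
[[324.22493182 295.23130703]
 [324.14533571 262.80848882]
 [324.31673103 276.42778271]
 [324.43221441 285.60424178]]
[[402.68190659 282.74011747]
 [405.2613167  263.97897893]]
```

>>> {"op": "move_arm", "data": {"increments": "0 0 0 0 0 0 100;0 0 0 0 0 0 100;0 0 0 0 0 0 100;0 0 0 0 0 0 100;0 0 0 0 0 0 100;0 0 -4 0 0 0 100;0 0 -4 0 0 0 100;0 0 -4 0 0 0 100"}}

```text
time: 8.22
position: [0.5832, 0.1585, -0.0117]
tool_rot: [3.132, 0.242, -0.0]
ft_force: [0.5, -0.2, 0.5]
grip_width: 0.525
grip_force: 0.0
```

```bash
python3 - <<'E'
from h import *
s=ctrl.get_state(); print(ctrl.grip_point_offset,s["position"],s["ft_force"],s["grip_width"],s["joint_positions"])
p=ctrl.get_image("wrist"); w=cloud(p)
m=(abs(w[...,0]-.585)<.02)&(abs(w[...,1]-.158)<.06)&(w[...,2]>.012)
print(p["position"],np.nanpercentile(w[m][:,2],[0,1,3,10])); print(w[m][np.argsort(w[m][:,2])[:8]].round(3).tolist())
E
```

```text
0.0187 [ 0.58319759  0.15851282 -0.01173511] [ 0.50223935 -0.23498337  0.51844373] 0.5246374214578715 [ 0.19751144  0.48488648 -0.62386067  1.75930839  0.32879994  1.00376615
 -1.96761634]
[0.66386253 0.17181885 0.17834807] [0.01511123 0.02137431 0.02889746 0.04968658]
[[0.571, 0.181, 0.015], [0.588, 0.187, 0.016], [0.59, 0.137, 0.016], [0.584, 0.183, 0.016], [0.589, 0.186, 0.016], [0.591, 0.137, 0.016], [0.57, 0.181, 0.016], [0.586, 0.136, 0.016]]
```

Reported z is about 27 mm lower than the real fingertips: −12 mm gives no contact, and depth shows the tips at +16 mm. I will descend by the depth reading and watch the force.

>>> {"op": "move_arm", "data": {"increments": "0 0 -3 0 0 0 100;0 0 -3 0 0 0 100;0 0 -3 0 0 0 100;0 0 -2 0 0 0 100;0 0 0 0 0 0 100;0 0 0 0 0 0 100;0 0 0 0 0 0 100;0 0 0 0 0 0 100"}}

```text
time: 8.93
position: [0.5835, 0.1587, -0.022]
tool_rot: [3.132, 0.242, 0.001]
ft_force: [-1.0, -0.5, 0.4]
grip_width: 0.605
grip_force: 0.0
```

```bash
python3 - <<'E'
from h import *
s=ctrl.get_state(); print(s["time"],s["position"],s["ft_force"],s["grip_width"])
p=ctrl.get_image("wrist"); w=cloud(p)
m=(abs(w[...,0]-.585)<.02)&(abs(w[...,1]-.158)<.06)&(abs(w[...,1]-.158)>.016)&(w[...,2]>.003)
print(np.sort(w[m][:,2])[:40:4].round(4)); print(w[m][np.argsort(w[m][:,2])[:6]].round(3).tolist())
E
```

```text
8.9333 [ 0.58350447  0.15869942 -0.02199168] [-0.99647403 -0.50595088  0.35656341] 0.6046528257035491
[0.0056 0.0061 0.0064 0.0067 0.0071 0.0073 0.0076 0.0077 0.0079 0.008 ]
[[0.577, 0.185, 0.006], [0.584, 0.133, 0.006], [0.586, 0.133, 0.006], [0.586, 0.133, 0.006], [0.581, 0.132, 0.006], [0.578, 0.185, 0.006]]
```

>>> {"op": "move_arm", "data": {"increments": "0 0 -2 0 0 0 100;0 0 -1 0 0 0 100;0 0 0 0 0 0 255;0 0 0 0 0 0 255;0 0 0 0 0 0 255;0 0 0 0 0 0 255;0 0 0 0 0 0 255;0 0 0 0 0 0 255"}}

```text
time: 9.65
position: [0.5833, 0.1585, -0.0252]
tool_rot: [3.132, 0.242, -0.0]
ft_force: [-0.3, -0.1, -0.2]
grip_width: 0.283
grip_force: 40.0
```

>>> {"op": "move_arm", "data": {"increments": "-4 -0.6 0 0 0 0 255;-8 -1.2 0 0 0 0 255;-9 -1.4 0 0 0 0 255;-9 -1.4 0 0 0 0 255;-9 -1.4 0 0 0 0 255;-9 -1.4 0 0 0 0 255;-9 -1.4 0 0 0 0 255;-9 -1.4 0 0 0 0 255"}}

```text
time: 10.32
position: [0.5162, 0.1482, -0.0252]
tool_rot: [3.132, 0.242, -0.0]
ft_force: [2.0, 0.1, -0.6]
grip_width: 0.284
grip_force: 40.0
```

>>> {"op": "move_arm", "data": {"increments": "-9 -1.4 0 0 0 0 255;-9 -1.4 0 0 0 0 255;-9 -1.4 0 0 0 0 255;-9 -1.4 0 0 0 0 255;-9 -1.4 0 0 0 0 255;-9 -1.4 0 0 0 0 255;-5 -0.8 0 0 0 0 255;0 0 0 0 0 0 255"}}

```text
time: 10.98
position: [0.4564, 0.1388, -0.0252]
tool_rot: [3.131, 0.242, -0.003]
ft_force: [-3.9, 0.5, 3.2]
grip_width: 0.276
grip_force: 40.0
```

```bash
python3 - <<'E'
from h import *
s=ctrl.get_state(); print(s["time"],s["position"],s["ft_force"],s["grip_width"])
p=ctrl.get_image("wrist"); save(p,"w4.png")
for t in("toothplate","tongue_tip","tail_end","flanges"):
    print(t,[(np.round(r["centre"],4).tolist(),round(r["score"],2)) for r in ctrl.find_in(t,p)[:3]])
E
```

```text
10.9833 [ 0.4563998   0.13880957 -0.02524442] [-3.87364996  0.53940165  3.22761529] 0.2764395588353986
toothplate [([0.5289, 0.1417, 0.0059], 0.96)]
tongue_tip [([0.5327, 0.1522, 0.0033], 0.9)]
tail_end [([0.5288, 0.1477, 0.003], 0.7)]
flanges [([0.5315, 0.1542, 0.0042], 0.59)]
```

View pics/w4.png

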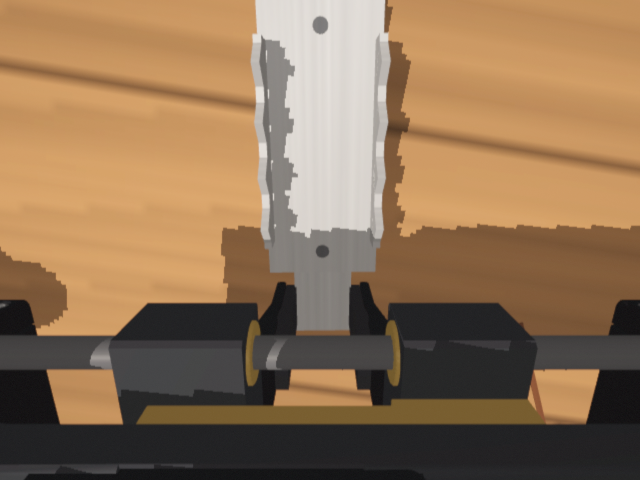

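The plate is out and lying straight: shoulders at (270..376,271), holes at (322,251) and (320,25), tongue end near row 330.

```bash
python3 - <<'E'
from h import *
p=ctrl.get_image("wrist")
for q in((270,271),(376,271),(322,251),(320,25)): print(q,onp(p,q,.005))
a,b=onp(p,(322,251),.005),onp(p,(320,25),.005);d=b-a; print(np.degrees(np.arctan2(d[1],d[0])),np.linalg.norm(d))
m=(onp(p,(270,271),.005)+onp(p,(376,271),.005))/2; u=d/np.linalg.norm(d); print("origin",m+.04*u,"grip",m+.055*u)
print(p["position"])
E
```

```text
(270, 271) [0.4701 0.1659 0.005 ]
(376, 271) [0.4774 0.1182 0.005 ]
(322, 251) [0.4832 0.144  0.005 ]
(320, 25) [0.572  0.1584 0.005 ]
9.21102654081669 0.08995999110715823
origin [0.51323422 0.14845285 0.005     ] grip [0.5280408  0.15085391 0.005     ]
[0.53782147 0.15236704 0.16440933]
```

>>> {"op": "move_arm", "data": {"increments": "0 0 0 0 0 0 120;0 0 0 0 0 0 60;0 0 0 0 0 0 0;0 0 0 0 0 0 0;0 0 10 0 0 0 0;0 0 20 0 0 0 0;0 0 20 0 0 0 0;0 0 0 0 0 0 0"}}

```text
time: 11.95
position: [0.4616, 0.1404, 0.0288]
tool_rot: [-3.132, -0.242, -0.011]
ft_force: [0.8, 0.5, 0.3]
grip_width: 0.807
grip_force: 0.0
```

>>> {"op": "move_arm", "data": {"increments": "12 2 0 0 0 0 0;16 2.5 0 0 0 0 0;16 2.5 0 0 0 0 0;16 2.5 0 0 0 0 0;8 1.5 0 0 0 0 0;0 0 0 0 0 0 0;0 0 0 0 0 0 0;0 0 0 0 0 0 0"}}

```text
time: 12.62
position: [0.5252, 0.1502, 0.0245]
tool_rot: [3.132, 0.242, -0.002]
ft_force: [0.4, 0.1, -0.0]
grip_width: 0.998
grip_force: 0.0
```

```bash
python3 - <<'E'
from h import *
s=ctrl.get_state(); print(s["time"],s["position"],s["tool_rot"],s["grip_width"])
E
```

```text
12.6167 [0.52516701 0.15015491 0.0245081 ] [ 3.13180532e+00  2.42479337e-01 -2.07606777e-03] 0.9976468269660382
```

>>> {"op": "move_arm", "data": {"increments": "2 0.5 -15 0 0 0 0;0.5 0 -15 0 0 0 0;0 0 -12 0 0 0 0;0 0 -5 0 0 0 0;0 0 -2 0 0 0 0;0 0 0 0 0 0 60;0 0 0 0 0 0 120;0 0 0 0 0 0 200", "grip_force": 45}}

```text
time: 13.28
position: [0.5294, 0.1509, -0.0235]
tool_rot: [-3.132, -0.242, -0.002]
ft_force: [0.5, -1.2, 0.3]
grip_width: 0.854
grip_force: 0.0
```

>>> {"op": "move_arm", "data": {"increments": "0 0 0 0 0 0 255;0 0 0 0 0 0 255;0 0 0 0 0 0 255;0 0 0 0 0 0 255;0 0 8 0 0 0 255;0 0 10 0 0 0 255;0 0 10 0 0 0 255;0 0 10 0 0 0 255"}}

```text
time: 13.95
position: [0.5289, 0.1508, 0.015]
tool_rot: [3.132, 0.242, 0.0]
ft_force: [0.4, 0.2, -2.9]
grip_width: 0.549
grip_force: 45.0
```

>>> {"op": "move_arm", "data": {"increments": "0 0 30 0 0 0 255;0 0 35 0 0 0 255;0 0 35 0 0 0 255;-6 -16 30 0 0 -2 255;-12 -30 0 0 0 -2 255;-12 -30 0 0 0 -2 255;-12 -30 0 0 0 -2 255;-12 -30 0 0 0 -2 255"}}

```text
time: 14.62
position: [0.4742, 0.0138, 0.145]
tool_rot: [3.141, -0.033, 0.003]
ft_force: [-0.1, -0.9, -3.8]
grip_width: 0.542
grip_force: 45.0
```

>>> {"op": "move_arm", "data": {"increments": "-12 -30 0 0 0 -2 255;-12 -30 0 0 0 -2 255;-10 -25 0 0 0 0 255;0 -10 0 0 0 0 255;0 0 0 0 0 0 255;0 0 0 0 0 0 255;0 0 0 0 0 0 255;0 0 0 0 0 0 255"}}

```text
time: 15.28
position: [0.4413, -0.0785, 0.144]
tool_rot: [-3.138, 0.137, -0.0]
ft_force: [0.2, 0.5, -3.9]
grip_width: 0.545
grip_force: 45.0
```

```bash
python3 - <<'E'
from h import *
s=ctrl.get_state(); print(s["time"],s["position"],s["tool_rot"],s["grip_width"],rot(s["tool_rot"]).round(3).tolist())
p=ctrl.get_image("wrist"); save(p,"w5.png",None,1.25); w=cloud(p); np.save("w5.npy",w); print(p["position"])
import pickle; pickle.dump({k:p[k] for k in("position","orientation","fx","fy","cx","cy","depth","frame")},open("w5.pkl","wb"))
E
```

```text
15.2833 [ 0.44134372 -0.0784792   0.14401244] [-3.13819707e+00  1.37007227e-01 -4.47541717e-04] 0.5453649319342728 [[0.996, -0.087, 0.0], [-0.087, -0.996, 0.0], [0.0, -0.0, -1.0]]
[ 0.52257792 -0.0848616   0.33415408]
```

View pics/w5.png

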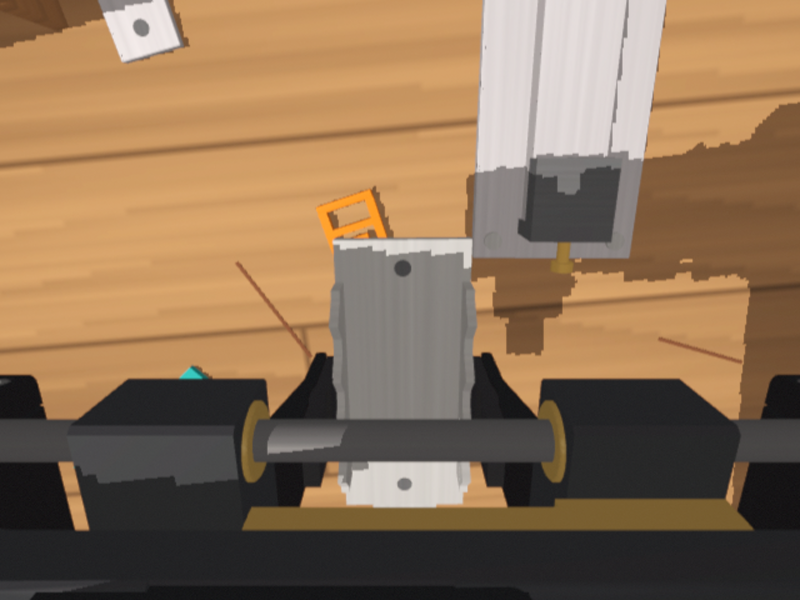

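```bash
python3 - <<'E'
from h import *
import pickle; p=pickle.load(open("w5.pkl","rb")); w=np.load("w5.npy")
roi=np.zeros((480,640),bool); roi[:225,370:560]=1
def edges(zl,zh,rows,lab):
    m=roi&(w[...,2]>zl)&(w[...,2]<zh); L=[];Rr=[]
    for v in rows:
        u=np.where(m[v])[0]
        if len(u)>10: L.append(w[v,u[0]][:2]);Rr.append(w[v,u[-1]][:2])
    L,Rr=np.array(L),np.array(Rr); 
    for n,E in(("L",L),("R",Rr)):
        k=np.polyfit(E[:,0],E[:,1],1); res=E[:,1]-np.polyval(k,E[:,0]); g=abs(res)<.003; k=np.polyfit(E[g,0],E[g,1],1)
        print(lab,n,"yaw %.2f y(.56)=%.4f n=%d xr %.3f %.3f"%(np.degrees(np.arctan(k[0])),np.polyval(k,.56),g.sum(),E[g,0].min(),E[g,0].max()))
edges(.006,.015,range(5,195),"base"); edges(.024,.032,range(5,118),"bed"); edges(.042,.049,range(128,185),"lip")
m=roi&(w[...,2]>.042)&(w[...,2]<.049)
for u in range(428,496,8):
    v=np.where(m[:,u])[0]
    if len(v): print(u,v[0],v[-1],w[v[0],u].round(4),w[v[-1],u].round(4))
b=roi&(w[...,2]>.006)&(w[...,2]<.015)
for u in(385,395,405,495): v=np.where(b[:,u])[0]; print("base bottom",w[v[-1],u].round(4))
print("bed z",np.nanmedian(w[20:100,430:480,2]),"lip z",np.nanmedian(w[140:180,440:480,2]))
# plate tail, flange
for u in(275,300,322,345,370): 
    c=w[180:215,u]; i=np.where(c[:,2]>.1)[0]; print("tail",u,180+i[0],c[i[0]+1].round(4))
print("plate z vs x",w[220:290:10,322].round(4).tolist())
for v in(195,205,215):
    u=np.where(w[v,230:400,2]>.1)[0]+230; print("sides",w[v,u[0]].round(4),w[v,u[-1]].round(4))
print("jig tail?",np.nanmax(w[:10,420:500,0]))
E
```

```text
base L yaw -5.15 y(.56)=-0.1370 n=190 xr 0.460 0.604
base R yaw -5.22 y(.56)=-0.2467 n=190 xr 0.451 0.594
bed L yaw -5.24 y(.56)=-0.1690 n=113 xr 0.521 0.597
bed R yaw -5.18 y(.56)=-0.2149 n=113 xr 0.516 0.592
lip L yaw -5.19 y(.56)=-0.1671 n=57 xr 0.471 0.513
lip R yaw -5.64 y(.56)=-0.2176 n=57 xr 0.467 0.508
428 130 193 [ 0.5114 -0.162   0.0448] [ 0.4646 -0.1615  0.0458]
436 127 193 [ 0.513  -0.1674  0.0464] [ 0.4638 -0.1679  0.0449]
444 127 193 [ 0.5125 -0.1733  0.0462] [ 0.4633 -0.174   0.0451]
452 127 216 [ 0.512  -0.1792  0.046 ] [ 0.4436 -0.1814  0.0421]
460 127 193 [ 0.5114 -0.1853  0.0453] [ 0.4622 -0.1863  0.0452]
468 127 193 [ 0.5109 -0.1911  0.0455] [ 0.4616 -0.1926  0.0447]
476 127 193 [ 0.5104 -0.1973  0.0445] [ 0.4612 -0.1985  0.0454]
484 127 193 [ 0.5099 -0.2028  0.0454] [ 0.4607 -0.2045  0.0458]
492 127 167 [ 0.5093 -0.2089  0.0449] [ 0.4801 -0.2101  0.0452]
base bottom [ 0.449  -0.1335  0.0092]
base bottom [ 0.4484 -0.142   0.0102]
base bottom [ 0.4476 -0.1509  0.0098]
base bottom [ 0.4407 -0.2294  0.0101]
bed z 0.02820820071692859 lip z 0.045292876480344135
tail 275 191 [ 0.4964 -0.062   0.173 ]
tail 300 191 [ 0.4954 -0.0727  0.1726]
tail 322 190 [ 0.4947 -0.0822  0.1711]
tail 345 190 [ 0.4938 -0.0922  0.1709]
tail 370 190 [ 0.493  -0.1029  0.1718]
plate z vs x [[0.4822, -0.081, 0.1729], [0.478, -0.0807, 0.1743], [0.4731, -0.0802, 0.1731], [0.4683, -0.0798, 0.173], [0.4636, -0.0794, 0.1733], [0.4588, -0.079, 0.1734], [0.4539, -0.0785, 0.1733]]
sides [ 0.4956 -0.058   0.1738] [ 0.4913 -0.1057  0.1733]
sides [ 0.491  -0.0577  0.1729] [ 0.487  -0.105   0.1738]
sides [ 0.4865 -0.0571  0.1724] [ 0.4824 -0.1049  0.173 ]
jig tail? 0.6049057904810172
```

```bash
python3 - <<'E'
from h import *
import pickle; p=pickle.load(open("w5.pkl","rb")); f=p["frame"].astype(int).sum(2)
T=np.array([.44134,-.07848,.144]); 
def hole(u,v):
    g=f[v-9:v+10,u-9:u+10]; m=g<np.median(g)-90; y,x=np.nonzero(m); return u-9+x.mean(),v-9+y.mean(),m.sum()
for h in(hole(322,214),hole(323,387)):
    w=onp(p,h[:2],.173); d=w-T; a=np.radians(-5.0)
    print(h,w,"tool x,y",d[0]*np.cos(a)+d[1]*np.sin(a),-d[0]*np.sin(a)+d[1]*np.cos(a))
print(ctrl.get_state()["tool_rot"],np.degrees(2*np.arctan(.137/3.1382)))
E
```

```text
(np.float64(321.7851851851852), np.float64(214.1259259259259), np.int64(135)) [ 0.4849 -0.0812  0.173 ] tool x,y 0.04363130466915005 0.0010868545752784403
(np.float64(323.2121212121212), np.float64(386.8181818181818), np.int64(99)) [ 0.395  -0.0739  0.173 ] tool x,y -0.046562835611355755 0.0005237745983337162
[-3.13830968e+00  1.37286662e-01 -1.07948759e-04] 4.999388769677102
```

>>> {"op": "move_arm", "data": {"increments": "28 -20 0 0 0 -0.5 255;28 -20 0 -0.18 -2 0 255;28 -20 0 -0.18 -2 0 255;28 -20 0 -0.18 -2 0 255;28 -20 0 -0.18 -2 0 255;28.8 -18.8 0 -0.18 -2 0 255;0 0 -25 0 0 0 255;0 0 -25 0 0 0 255"}}

```text
time: 16.0
position: [0.6122, -0.2, 0.0945]
tool_rot: [3.118, -0.155, 0.28]
ft_force: [-0.0, 1.1, -5.2]
grip_width: 0.549
grip_force: 45.0
```

>>> {"op": "move_arm", "data": {"increments": "0 0 0 0 0 0 255;0 0 0 0 0 0 255;0 0 0 0 0 0 255;0 0 0 0 0 0 255;0 0 0 0 0 0 255;0 0 0 0 0 0 255;0 0 0 0 0 0 255;0 0 0 0 0 0 255"}}

```text
time: 16.67
position: [0.6098, -0.1992, 0.0944]
tool_rot: [3.118, -0.155, 0.275]
ft_force: [-0.1, 0.1, -3.2]
grip_width: 0.547
grip_force: 45.0
```

```bash
cat > st.py <<'E'
from h import *
s=ctrl.get_state(); M=rot(s["tool_rot"]); a=np.radians(-5.2); u=np.array([np.cos(a),np.sin(a),0]); n=np.array([-u[1],u[0],0])
J=np.array([.5615,-.1921,0]); d=s["position"]-J; tx,tz=M[:,0],-M[:,2]
print("t",s["time"],"TCP",s["position"].round(4),"jig",np.round([d@u*1e3,d@n*1e3,d[2]*1e3],1),"pitch %.2f roll %.2f yaw %.2f"%(np.degrees(np.arcsin(tx[2])),np.degrees(np.arcsin(M[2,1])),np.degrees(np.arctan2(tx[1],tx[0]))),"F jig",np.round([s["ft_force"]@u,s["ft_force"]@n,s["ft_force"][2]],1),"w",s["grip_width"])
tip=s["position"]-.0859*tx+.0005*n+.024*tz-J; tail=s["position"]+.0541*tx+.024*tz-J
print("tip jig",np.round([tip@u*1e3,tip@n*1e3,tip[2]*1e3-28],1),"tail",np.round([tail@u*1e3,tail[2]*1e3-28],1))
E
python3 st.py
```

```text
t 16.6667 TCP [ 0.6098 -0.1992  0.0944] jig [48.8 -2.7 94.4] pitch 10.09 roll -0.06 yaw -5.68 F jig [-0.1  0.1 -3.2] w 0.5469890075009028
tip jig [-40.   -1.5  75. ] tail [97.8 99.5]
```

>>> {"op": "move_arm", "data": {"increments": "0.2 1.9 -15 0 0 0 255;0 0 -18 0 0 0 255;0 0 -18 0 0 0 255;0 0 -12 0 0 0 255;0 0 -5 0 0 0 255;0 0 0 0 0 0 255;0 0 0 0 0 0 255;0 0 0 0 0 0 255"}}

```text
time: 17.33
position: [0.611, -0.1975, 0.0272]
tool_rot: [3.118, -0.154, 0.277]
ft_force: [-0.8, -1.7, -3.3]
grip_width: 0.544
grip_force: 45.0
```

```bash
python3 st.py; python3 - <<'E'
from h import *
p=ctrl.get_image("scene"); save(p,"s6.png",(190,210,310,330),5)
print(proj(p,np.array([[.5117,-.1876,.028],[.522,-.1885,.031]])))
E
```

```text
t 17.3333 TCP [ 0.611  -0.1975  0.0272] jig [49.8 -0.9 27.2] pitch 10.17 roll -0.06 yaw -5.68 F jig [-0.6 -1.8 -3.3] w 0.5444171309073139
tip jig [-39.    0.3   7.6] tail [98.8 32.3]
[[251.98244536 255.88155178]
 [251.04144436 258.02966643]]
```

View pics/s6.png

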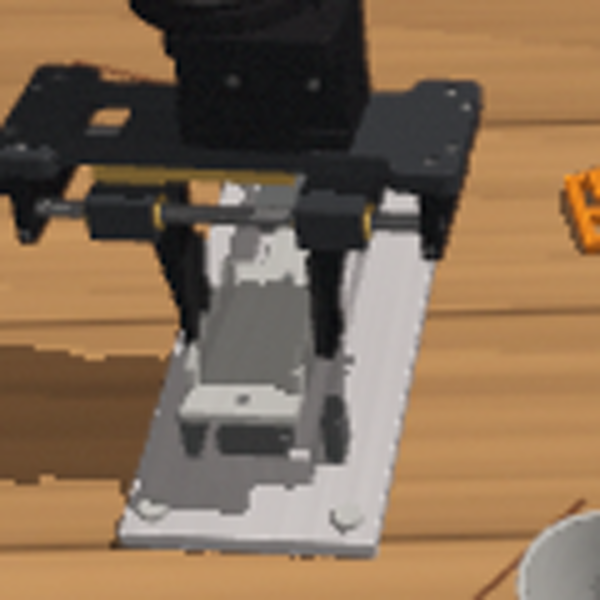

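The scene view shows the tilted plate's tail over the tail wall and nose, centred between the side guides, with the gripper clear. Next I lower the tongue tip almost to the bed.

>>> {"op": "move_arm", "data": {"increments": "0 0 -2 0 0 0 255;0 0 -2 0 0 0 255;0 0 -1 0 0 0 255;0 0 -1 0 0 0 255;0 0 0 0 0 0 255;0 0 0 0 0 0 255;0 0 0 0 0 0 255;0 0 0 0 0 0 255"}}

```text
time: 18.05
position: [0.6099, -0.1972, 0.0199]
tool_rot: [3.119, -0.154, 0.274]
ft_force: [-0.1, 0.5, -3.3]
grip_width: 0.545
grip_force: 45.0
```

```bash
python3 st.py
```

```text
t 18.05 TCP [ 0.6099 -0.1972  0.0199] jig [48.7 -0.7 19.9] pitch 10.05 roll -0.09 yaw -5.68 F jig [-0.1  0.5 -3.3] w 0.5454743463228009
tip jig [-40.1   0.5   0.5] tail [97.8 24.9]
```

>>> {"op": "move_arm", "data": {"increments": "-3 0.27 0.3 0 0 0 255;-4 0.36 0 0 0 0 255;-4 0.36 0 0 0 0 255;-4 0.36 0 0 0 0 255;-3 0.27 0 0 0 0 255;0 0 0 0 0 0 255;0 0 0 0 0 0 255;0 0 0 0 0 0 255"}}

```text
time: 18.72
position: [0.5918, -0.1957, 0.0202]
tool_rot: [3.119, -0.155, 0.274]
ft_force: [0.1, -0.1, -3.4]
grip_width: 0.545
grip_force: 45.0
```

```bash
python3 st.py
```

```text
t 18.7167 TCP [ 0.5918 -0.1957  0.0202] jig [30.5 -0.8 20.2] pitch 10.04 roll -0.08 yaw -5.68 F jig [ 0.1 -0.1 -3.4] w 0.5450490103506673
tip jig [-58.3   0.4   0.9] tail [79.6 25.3]
```

>>> {"op": "move_arm", "data": {"increments": "-2 0.18 0 0 0 0 255;-2 0.18 0 0 0 0 255;-2 0.18 0 0 0 0 255;-2 0.18 0 0 0 0 255;-2 0.18 0 0 0 0 255;0 0 0 0 0 0 255;0 0 0 0 0 0 255;0 0 0 0 0 0 255", "grip_force": 55}}

```text
time: 19.38
position: [0.5859, -0.1951, 0.0221]
tool_rot: [3.116, -0.154, 0.287]
ft_force: [9.5, -1.4, -5.6]
grip_width: 0.547
grip_force: 55.0
```

```bash
python3 st.py
```

```text
t 19.3833 TCP [ 0.5859 -0.1951  0.0221] jig [24.6 -0.7 22.1] pitch 10.52 roll -0.04 yaw -5.64 F jig [ 9.6 -0.6 -5.6] w 0.5473308225787724
tip jig [-64.3   0.4   2. ] tail [73.4 27.6]
```

>>> {"op": "move_arm", "data": {"increments": "-1 0.1 -1.5 0.09 1 0 255;-1 0.1 -2 0.09 1 0 255;-2 0.18 -1 0 0 0 255;-2 0.18 0 0 0 0 255;-2 0.18 0 0 0 0 255;-1 0.1 0 0 0 0 255;0 0 0 0 0 0 255;0 0 0 0 0 0 255"}}

```text
time: 20.05
position: [0.5804, -0.1945, 0.0194]
tool_rot: [3.121, -0.153, 0.243]
ft_force: [11.5, -1.6, -3.7]
grip_width: 0.548
grip_force: 55.0
```

```bash
python3 st.py
```

```text
t 20.05 TCP [ 0.5804 -0.1945  0.0194] jig [19.1 -0.7 19.4] pitch 8.91 roll 0.01 yaw -5.62 F jig [11.6 -0.5 -3.7] w 0.548274192510789
tip jig [-69.5   0.4   1.8] tail [68.8 23.5]
```

>>> {"op": "move_arm", "data": {"increments": "-1 0.1 -0.5 0 0 0 255;-1 0.1 -0.5 0 0 0 255;-1 0.1 0 0 0 0 255;0 0 0 0 0 0 255;0 0 0 0 0 0 255;0 0 0 0 0 0 255;0 0 0 0 0 0 255;0 0 0 0 0 0 255"}}

```text
time: 20.72
position: [0.5788, -0.1944, 0.0193]
tool_rot: [3.12, -0.153, 0.247]
ft_force: [14.0, -2.3, -1.8]
grip_width: 0.546
grip_force: 55.0
```

```bash
python3 st.py
```

```text
t 20.7167 TCP [ 0.5788 -0.1944  0.0193] jig [17.5 -0.7 19.3] pitch 9.07 roll 0.03 yaw -5.60 F jig [14.2 -1.  -1.8] w 0.5460740874619748
tip jig [-71.1   0.4   1.5] tail [67.1 23.6]
```

>>> {"op": "move_arm", "data": {"increments": "-0.5 0.05 -2.3 0.14 1.5 0 255;-0.5 0.05 -2.3 0.14 1.5 0 255;-0.5 0.05 -2.3 0.14 1.5 0 255;-0.5 0 -2.3 0.14 1.5 0 255;0 0 0 0 0 0 255;0 0 0 0 0 0 255;0 0 0 0 0 0 255;0 0 0 0 0 0 255"}}

```text
time: 21.38
position: [0.5771, -0.1942, 0.0095]
tool_rot: [3.133, -0.153, 0.084]
ft_force: [14.1, -1.4, -2.3]
grip_width: 0.546
grip_force: 55.0
```

```bash
python3 st.py
```

```text
t 21.3833 TCP [ 0.5771 -0.1942  0.0095] jig [15.7 -0.7  9.5] pitch 3.06 roll 0.04 yaw -5.61 F jig [14.1 -0.1 -2.3] w 0.545882657262633
tip jig [-71.4   0.4   0.9] tail [68.4  8.4]
```

>>> {"op": "move_arm", "data": {"increments": "-0.3 0 -1.7 0.09 1 0 255;-0.3 0 -1.7 0.09 1 0 255;-0.3 0 -1.7 0.09 1 0 255;0 0 -0.5 0 0 0 255;0 0 -0.5 0 0 0 255;0 0 0 0 0 0 255;0 0 0 0 0 0 255;0 0 0 0 0 0 255"}}

```text
time: 22.05
position: [0.5764, -0.1942, 0.0041]
tool_rot: [3.136, -0.154, 0.002]
ft_force: [13.6, -0.8, 2.3]
grip_width: 0.542
grip_force: 55.0
```

```bash
python3 st.py
```

```text
t 22.05 TCP [ 0.5764 -0.1942  0.0041] jig [15.1 -0.7  4.1] pitch 0.07 roll 0.07 yaw -5.61 F jig [13.6  0.4  2.3] w 0.5417364430014947
tip jig [-70.9   0.4  -0. ] tail [69.1  0.2]
```

>>> {"op": "move_arm", "data": {"increments": "0 0 -0.5 0 0 0 255;1 -0.1 0 0 0 0 255;1 -0.1 0 0 0 0 255;1 -0.1 0 0 0 0 255;1 -0.1 0 0 0 0 255;1 -0.1 0 0 0 0 255;1 -0.1 0 0 0 0 255;0 0 0 0 0 0 255"}}

```text
time: 22.72
position: [0.5801, -0.1946, 0.004]
tool_rot: [3.137, -0.155, -0.006]
ft_force: [5.8, -0.2, 11.0]
grip_width: 0.544
grip_force: 55.0
```

```bash
python3 st.py
```

```text
t 22.7167 TCP [ 0.5801 -0.1946  0.004 ] jig [18.7 -0.8  4. ] pitch -0.21 roll 0.08 yaw -5.64 F jig [ 5.8  0.3 11. ] w 0.5435488819267147
tip jig [-67.1   0.4   0.3] tail [72.9 -0.2]
```

>>> {"op": "move_arm", "data": {"increments": "1 -0.1 0.2 0 0 0 255;1 -0.1 0.2 0 0 0 255;1 -0.1 0 0 0 0 255;0 0 0 0 0 0 255;0 0 0 0 0 0 255;0 0 0 0 0 0 255;0 0 0 0 0 0 255;0 0 0 0 0 0 255"}}

```text
time: 23.38
position: [0.5817, -0.1948, 0.004]
tool_rot: [3.137, -0.155, -0.01]
ft_force: [2.7, 0.4, 11.5]
grip_width: 0.541
grip_force: 55.0
```

```bash
python3 st.py
```

```text
t 23.3833 TCP [ 0.5817 -0.1948  0.004 ] jig [20.4 -0.8  4. ] pitch -0.35 roll 0.07 yaw -5.66 F jig [ 2.7  0.6 11.5] w 0.5414421856286903
tip jig [-65.3   0.4   0.6] tail [74.7 -0.3]
```

Tail is at 74.7 mm, against the wall. Now I release and rise.

>>> {"op": "move_arm", "data": {"increments": "0 0 0 0 0 0 120;0 0 0 0 0 0 100;0 0 0 0 0 0 60;0 0 0 0 0 0 30;0 0 0 0 0 0 0;0 0 0 0 0 0 0;0 0 0 0 0 0 0;0 0 0 0 0 0 0"}}

```text
time: 24.05
position: [0.5756, -0.1942, -0.0012]
tool_rot: [-3.136, 0.156, 0.029]
ft_force: [0.3, 0.5, 0.1]
grip_width: 0.958
grip_force: 0.0
```

>>> {"op": "move_arm", "data": {"increments": "0 0 10 0 0 0 0;0 0 20 0 0 0 0;0 0 30 0 0 0 0;0 0 30 0 0 0 0;-20 0 30 0 0 0 0;-30 0 30 0 0 0 0;-30 0 10 0 0 0 0;0 0 0 0 0 0 0"}}

```text
time: 24.72
position: [0.494, -0.1959, 0.163]
tool_rot: [3.134, -0.159, -0.024]
ft_force: [-0.0, -1.7, 0.2]
grip_width: 0.997
grip_force: 0.0
```

```bash
python3 st.py; python3 - <<'E'
from h import *
p=ctrl.get_image("wrist"); w=cloud(p); save(p,"w7.png")
s=ctrl.get_image("scene"); f=s["frame"][210:330,190:310]
a=cv2.resize(f,(480,480)); b=cv2.resize(p["frame"],None,fx=.5,fy=.5); o=np.zeros((480,800,3),np.uint8); o[:,:480]=a;o[:240,480:]=b
cv2.imwrite("pics/fin.png",o[:,:,::-1])
a=np.radians(-5.2); u=np.array([np.cos(a),np.sin(a)]); n=np.array([-u[1],u[0]]); J=np.array([.5615,-.1921])
for xj in range(-40,80,8):
    t=J+xj*1e-3*u; i=np.nanargmin(np.where(np.isnan(w[...,0]),9,np.hypot(w[...,0]-t[0],w[...,1]-t[1]))); print(xj,(w.reshape(-1,3)[i,2]*1e3-28).round(1),end="; ")
E
```

```text
t 24.7167 TCP [ 0.494  -0.1959  0.163 ] jig [-66.9  -9.9 163. ] pitch -0.85 roll 0.24 yaw -5.82 F jig [ 0.1 -1.7  0.2] w 0.9965965927569999
tip jig [-152.4   -8.4  160.3] tail [-12.4 158.2]
-40 269.2; -32 246.9; -24 6.8; -16 6.2; -8 4.9; 0 5.6; 8 5.6; 16 5.9; 24 4.3; 32 6.4; 40 4.2; 48 4.6; 56 5.2; 64 5.1; 72 3.9;
```

View pics/fin.png

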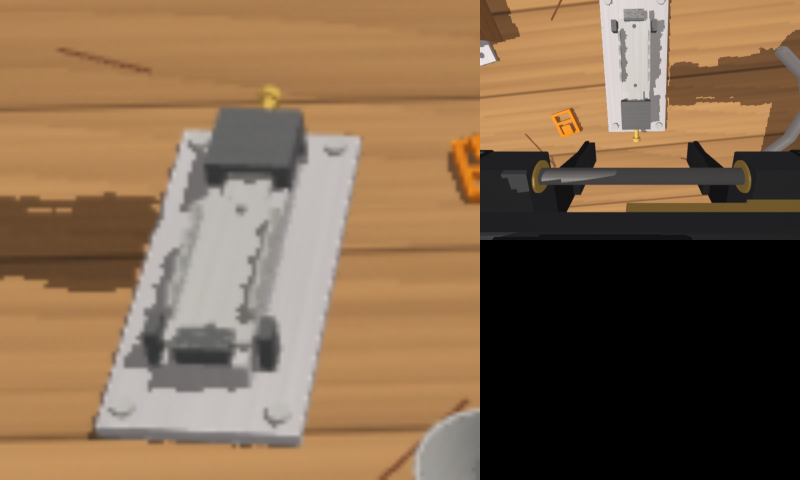

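The final view shows the plate flat on the bed, its top about 5 mm over it along the whole length. The tongue is under the lip, the tail under the nose, and the gripper is clear.

```bash
python3 -c "
from bench import ctrl
print(ctrl.close_job())"
```

```text
the job is handed in; nothing more can be done
None
```

The toothplate is locked in the jig, lying flat with its tongue under the lip and its tail under the nose. The gripper is clear, and the job was handed in at about 25 s.

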